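Hold the hidden bolt head behind the bracket

ROBOT

A 7-joint arm with a two-finger parallel gripper is mounted at the origin on the work surface. World frame = base frame: x ahead of the robot, y to its left, z up, the work surface at z = 0. Lengths are in mm, angles in rad, forces in N, time in s.
With the tool pointing down it reaches from about 400 to 850 mm from the base axis. Payload 10.4 kg.
Tool frame: the origin (TCP) lies between the finger pads, 19 mm behind the fingertips; this is the grasp point; z points along the fingers, y is the line along which they close (so a half turn about z gives the same grasp; the last joint's range is limited). The gripper opens to 87 mm and grips with 3 to 60 N. Pads are 19 mm wide; open, the fingers measure 117 mm over their backs; the gripper's body (75 mm by 190 mm) begins 51 mm behind the grasp point.
Start: joints at [-1.353, 0.332, -0.065, 1.46, 0.022, 1.35, -0.088], TCP at [149.035, 606.992, 241.276] pointing down, gripper open.
Joint ranges: [-2.6, 2.6], [-0.5, 2.12], [-1.47, 1.34], [0.16, 2.42], [-1.27, 4.41], [0.06, 2.06], [-2.6, 2.6]. Speed limits (rad/s): [2.22, 2.22, 2.79, 2.79, 3.14, 3.14, 3.14].

INTERFACE

Orientations are given as a rotation vector (axis times angle).
In Python, from cell import bot, vision gives the robot as it stands. The module is installed in compiled form; this text tells all that it offers.
- The arm moves only by the tool apply_moves, never from a script. Its argument "rows" is a list of rows, each a list of 3 entries, a list of its own where there are three numbers: the finger opening in cm, from 0 to 8.7, then the shift along the tool's x, y, z in parts of the range, where 1.0 means 80 cm, then the turn about the tool's z in shares of pi rad (1.0 is pi rad). A call has 1 to 20 rows; each row is the pose to reach, as a shift and turn from the pose commanded when the call began, along the tool's axes at that moment; what a row does not reach only later rows make up. A row lasts 1/12 s, in which the tool goes at most 41.7 mm and 7.16 degrees, less where a joint would pass 70% of its speed; a pose out of reach is approached as far as the arm can. A call with a gripper value outside its range is refused whole. The fingers move at their own pace and stop on an object; "grip_force" is the grip in N (left out, the last holds). Time passes only in rows, so rows that repeat a pose let the fingers close. It gives the time, the measured TCP pose, the force, the opening and the grip force at its end, in the units of the state.
- bot.read_state(): the state, without advancing time (a new reading comes with each control period).
- vision.capture(name): name is "side" or "top"; returns the picture (400x640x3 uint8, red, green, blue); there is no depth.
- vision.get_calibration(name): a dict with "camera_matrix" (3x3 intrinsics, pixels), "R" (3x3) and "t" (3): a world point X has camera coordinates R X + t. Camera axes: x right, y down, z forward; pixel columns grow to the right and rows downward; lengths in mm; the calibration is good to about 2 mm. A picture is of the moment at which its call begins. get_calibration takes no time and is no camera call.
- bot.hand_in(): hands the job in; it is judged then, once.
The state is a dict: "time_s": time; "joint_positions": joint angles; "joint_velocities": joint speeds; "joint_efforts": joint torques, N m; "tool_pos": TCP position; "eef_rot": TCP orientation; "contact_force": force on the tool from outside, world axes, zero at the start; "torque": the same for the moment, N m; "opening": finger opening in mm; "grip_force": force on a finger pad.
Only numpy, scipy, OpenCV 4.12 (cv2) and the standard library are available. Lean on these libraries where they do the work, as an engineer would, in place of code of your own. Each camera call takes 0.05 s, during which the arm holds its last target. There are 200 camera calls.

TASK

The spanner left on the nut is slowly winding the bolt round by its own weight. A tube offcut lies across the gap behind the bracket: without lifting it, roll it along the top edges to the far end, up against the stop there, then reach down into the gap, take the hidden hexagon bolt head between the fingers by two opposite flats and grip it firmly until the bolt has stopped turning. Finish while still holding the head like this; do not touch the spanner, do not shove the bolt along its slot, and leave the bottle, hammer and channel alone.

Things in the scene. Friction and masses are not known exactly. Their poses are not given: they have to be found in the camera images.
- bracket: Fixed steel work, 360 mm long along its y, flat level top edges at z = 220 mm. Origin on the table under the middle of the gap, which runs along y at x -24 to +24 mm, open at the top. On its -x side a box housing (x -124 to -24 mm), on its +x side the upright bracket plate (x 24 to 34 mm). The bolt is in the -y half; the far end is the +y end.
- far_stop (a point): Point mid-gap at the +y end, level with the top edges, at the inner face of the stop strips (8 mm high, crossing both tops at y = 172 to 180 mm; the same at the -y end).
- tube: Loose dark steel tube offcut, 34 mm diameter, 80 mm long, 0.15-0.3 kg, lying across the gap on both top edges, above or near the bolt head. Origin in its middle, 17 mm above the top edges; x axis is its length (along the bracket's x); y and z turn as it rolls. Rolls freely; against the far stop its centre is at bracket y = 155 mm.
- bolt_head: Plain steel hexagon head in the gap, 24 mm across flats, 27.7 mm over corners, 16 mm thick. Origin in its centre: mid-gap, 20 mm below the top edges (z 200 mm), at bracket y -110 to -50 mm. x axis = bolt axis, along the bracket's x; the flats to grip face its own +y and -y, upright at joint bolt = 0. Sits in a slot along y, sliding only above 12 N.
- bolt (a joint): Turn (rad) of bolt, head, nut and spanner as one about the bracket's -x axis; 0 = gripping flats upright, positive = spanner lower. Starts at -0.12 to -0.02 and creeps up at 0.003 to 0.008 rad/s under the spanner's weight (about 0.1 N m). Stiff and heavily damped: it does not square itself to the fingers quickly. A firm grip (about 40 N) across the flats stops it within about a second.
- spanner: Bright spanner fixed on the nut, outside on the bracket plate's +x face (x 46 to 54 mm from mid-gap), 160 mm long, sloping down from the nut towards bracket +y. Origin on the bolt axis, mid-gap (same as the head's). Do not touch.
- water_bottle: Bystander: clear bottle 66 mm diameter, 190 mm high, origin under its centre.
- hammer: Bystander: hammer lying on the table, about 300 mm long.
- channel: Bystander: folded steel channel 200 x 50 x 33 mm on the table, origin under its centre.
- gap_mouth (a point): Middle of the gap's length and width, level with the top edges. The gap is 48 mm wide, 212 mm deep, empty but for the bolt head and its bush.
There are look-alikes about, which are no part of the job. What is meant by the tube is not green, and is the larger of those in its own colour.

How it is judged (in metres and radians):
On the way:
1. the tube has been rolled to the far end, against or close to the stop (y of tube in the frame of bracket above 0.12 m and linear speed of tube below 0.05 m/s), for 0.2 s.
At the end, for the whole second after the job is handed in: Fingers grip the bolt head with over 6 N, TCP within 22 mm of its centre and 7 mm along its y; bolt turning below 0.002 rad/s; spanner untouched; tube at rest on the top edges, centre past bracket y = 120 mm (about 35 mm from the stop) (contact force between the fingers and bolt_head above 6 N and distance between the grasp point and bolt_head below 0.022 m and y of the grasp point in the frame of bolt_head between -0.007 and 0.007 m and velocity of joint bolt between -0.05 and 0.002 rad/s and contact force between each of the arm, the fingers and spanner below 0.5 N and y of tube in the frame of bracket above 0.12 m and linear speed of tube below 0.03 m/s and height (world z) of tube between 0.23 and 0.245 m); the arm keeps its last pose, push and grip.
It fails at once if the tube is lifted or knocked off the top edges (height (world z) of tube above 0.262 m or height (world z) of tube below 0.215 m).
It fails at once if the spanner is touched (contact force between any of the fingers, the arm and spanner above 1 N).
It fails at once if the bolt is shoved along its slot by more than 15 mm (distance of bolt_head from where it was at the start of the episode above 0.015 m).
It fails at once if the bottle, hammer or channel is disturbed (distance of any of water_bottle, hammer, channel from where it was at the start of the episode above 0.03 m).
It also fails if it takes over 64 s, if anything falls off the work surface, if the arm or the gripper's body presses on something with over 40 N, if the wrist force passes 120 N, or if a joint passes its speed limit or range.

## Working session

There is one attempt and no reset: what is moved stays moved. The work goes in short steps, Python scripts to look and compute and a tool call to move; the robot and the scene stay as the last step left them, time stands still between calls to the robot, and variables do not carry over. Pictures are saved under pics/ and viewed, at most 10 in all, crops included, and the job is handed in when it is done.

Besides the shell and the picture viewer there is one more tool, called as a command line: name --argument value ..., lists and objects as JSON in quotes. apply_moves: Moves the arm, as the interface text tells. Its arguments: {"type":"object","properties":{"rows":{"type":"array","items":{"type":"array"}},"grip_force":{"type":"number"}},"required":["rows"]}

```bash
mkdir -p pics; python3 - <<'E'
from cell import bot,vision
import cv2,numpy as np
for n in("side","top"):
    cv2.imwrite(f"pics/{n}0.png",vision.capture(n)[:,:,::-1])
    c=vision.get_calibration(n);print(n,c)
s=bot.read_state();print(s["time_s"],s["tool_pos"],s["eef_rot"],s["opening"])
E
```

```text
side {'camera_matrix': array([[438.89248553,   0.        , 311.69260609],
       [  0.        , 438.89248553, 196.396714  ],
       [  0.        ,   0.        ,   1.        ]]), 'R': array([[ 0.98393394, -0.17779611, -0.01620292],
       [-0.12748294, -0.63615007, -0.7609607 ],
       [ 0.12498837,  0.75080066, -0.64859562]]), 't': array([-476.74528203,  145.52075996, 1203.76506378])}
top {'camera_matrix': array([[369.12575374,   0.        , 317.03504859],
       [  0.        , 369.12575374, 199.39718879],
       [  0.        ,   0.        ,   1.        ]]), 'R': array([[ 0.00988952, -0.99988464,  0.01152879],
       [-0.98807498, -0.01154305, -0.1535402 ],
       [ 0.15365557, -0.00987287, -0.98807515]]), 't': array([ -42.43150466,  515.28948857, 1040.61643622])}
0.1 [148.96014105 606.64900801 240.54505394] [-3.77238317e-01 -3.11879076e+00  2.01355955e-03] 87.09959584508249
```

View pics/side0.png

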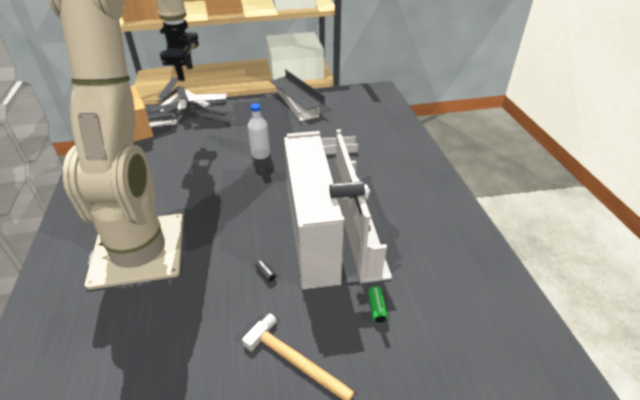

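View pics/top0.png

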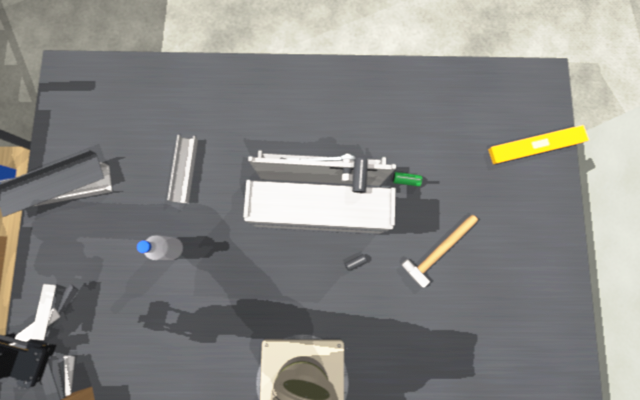

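Candidates for the tube: dark one across the gap (top 360,174; side 347,190), small dark one on the table (top 357,262), green one (top 408,179). The one on the gap fits, being dark and the larger of its colour. I'll confirm this in one enlarged crop.

```bash
python3 - <<'E'
import cv2,numpy as np
a=cv2.imread("pics/top0.png")[140:240,235:435];b=cv2.imread("pics/side0.png")[120:290,270:400]
cv2.imwrite("pics/c1.png",cv2.resize(a,None,fx=4,fy=4,interpolation=cv2.INTER_CUBIC))
cv2.imwrite("pics/c2.png",cv2.resize(b,None,fx=3.5,fy=3.5,interpolation=cv2.INTER_CUBIC))
E
```

```text
(no output)
```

View pics/c1.png

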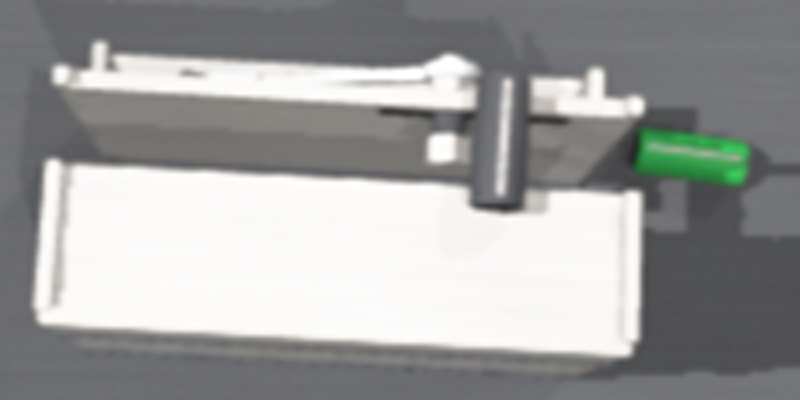

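View pics/c2.png

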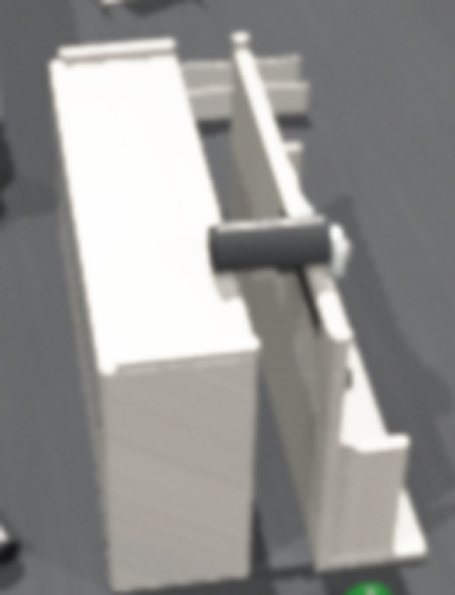

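```bash
cat >h.py <<'E'
import numpy as np
from cell import bot,vision
from scipy.optimize import least_squares
C={n:vision.get_calibration(n) for n in("side","top")}
def proj(n,X):
    c=C[n];p=(np.atleast_2d(X)@c["R"].T+c["t"])@c["camera_matrix"].T
    return p[:,:2]/p[:,2:]
def onplane(n,uv,z):
    c=C[n];d=c["R"].T@np.linalg.solve(c["camera_matrix"],[uv[0],uv[1],1]);o=-c["R"].T@c["t"]
    return o+d*(z-o[2])/d[2]
def tri(us,ut):
    return least_squares(lambda X:np.r_[proj("side",X)[0]-us,proj("top",X)[0]-ut],[600,0,200]).x
def ctop(u,v):return np.array([235+u/4,140+v/4])
def cside(u,v):return np.array([270+u/3.5,120+v/3.5])
E
python3 - <<'E'
from h import *
P=[("top",ctop(37,323),(-124,180,220)),("top",ctop(633,355),(-124,-180,220)),("top",ctop(50,160),(-24,180,228)),("top",ctop(640,192),(-24,-180,228)),
("side",cside(105,372),(-124,-180,220)),("side",cside(256,347),(-24,-180,228)),("side",cside(58,48),(-124,180,228)),("side",cside(175,40),(-24,180,228))]
def W(p,X):
    c,s=np.cos(p[2]),np.sin(p[2]);return np.array([p[0]+c*X[0]-s*X[1],p[1]+s*X[0]+c*X[1],X[2]+p[3]])
f=lambda p:np.concatenate([proj(n,W(p,X))[0]-u for n,u,X in P])
r=least_squares(f,[600,0,0,0]);p=r.x;print("bracket",p,"res",r.fun.round(1))
def B(w):
    c,s=np.cos(p[2]),np.sin(p[2]);d=w[:2]-p[:2];return np.r_[c*d[0]+s*d[1],-s*d[0]+c*d[1],w[2]].round(1)
# tube: axis midpoints of outline
w=tri(cside(270,246),ctop(499,140));print("tube tri",w,B(w))
for n,u in(("top",ctop(499,140)),("side",cside(270,246))):print(n,B(onplane(n,u,237)))
# head seen in top: top surface approx z=212
for z in(200,212):print("head",B(onplane("top",ctop(442,149),z)))
print("stop",W(p,(0,172,220)),"start",W(p,(0,155,237)),"bottle",onplane("top",(146,246),190),"channel",onplane("top",(182,170),20))
for nm,X in (("far",(0,155,237)),("h",(0,-80,200))):print(nm,proj("top",W(p,X)))
E
```

```text
bracket [ 5.51358484e+02 -4.58242050e+01 -4.73444826e-02 -1.08708547e+00] res [ 0.  -0.9  0.  -0.3 -0.2 -1.4  0.  -0.8 -1.7  0.3  0.8  0.1 -2.4  0.7
 -0.1 -0. ]
tube tri [ 546.83491657 -137.95608894  233.52596491] [-2.000e-01 -9.220e+01  2.335e+02]
top [ -1.1 -91.8 237. ]
side [ -1.  -96.3 237. ]
head [ -0.5 -60.6 200. ]
head [ -3.1 -59.6 212. ]
stop [559.49869281 125.98306198 218.91291453] start [558.69413726 109.00211117 235.91291453] bottle [371.71316021 383.37457406 190.        ] channel [603.54245217 369.85353258  20.        ]
far [[257.8052727 168.6924374]]
h [[353.17381587 177.61678464]]
```

```bash
cat >>h.py <<'E'
from scipy.spatial.transform import Rotation as Ro
BR=np.array([551.4,-45.8]);YAW=-0.0473
def W(bx,by,z):
    c,s=np.cos(YAW),np.sin(YAW);return np.array([BR[0]+c*bx-s*by,BR[1]+s*bx+c*by,z])
def BB(w):
    c,s=np.cos(YAW),np.sin(YAW);d=np.array(w)[:2]-BR;return np.r_[c*d[0]+s*d[1],-s*d[0]+c*d[1],w[2]].round(1)
def go(*targets):
    s=bot.read_state();R=Ro.from_rotvec(s["eef_rot"]).as_matrix()
    ty=R[:,1];t=np.arctan2(ty[1],ty[0])-(np.pi/2+YAW)
    t=(t+np.pi/2)%np.pi-np.pi/2
    print("t",round(s["time_s"],2),"bracket tcp",BB(s["tool_pos"]),"turn",round(t,3),"tool z",R[:,2].round(3),"F",s["contact_force"].round(1),"op",round(s["opening"],1),"grip",s["grip_force"])
    for T in targets:print(T.round(0),"->",((T-s["tool_pos"])@R/10).round(2))
E
python3 -c "
from h import *
go(np.array([400,300,320.]),W(0,-93,330),W(0,-93,243))"
```

```text
t 0.1 bracket tcp [-432.8  632.7  240.5] turn -0.193 tool z [-0.    -0.001 -1.   ] F [-0.6 -0.8  0.8] op 87.1 grip 0.0
[400. 300. 320.] -> [-31.69 -23.81  -7.91]
[ 547. -139.  330.] -> [-56.43 -62.91  -8.86]
[ 547. -139.  243.] -> [-56.43 -62.89  -0.16]
```

Careful with the scale: shifts go in shares of 80 cm and turns go in shares of pi rad. That gives: -62.9 cm / 80 = -0.7863, -56.4 cm / 80 = -0.705, -0.193 rad / 3.1416 = -0.0614.

apply_moves --rows '[[8.7, [-0.0375, -0.0313, -0.075], -0.0159], [8.7, [-0.3963, -0.2975, -0.0988], -0.0614], [8.7, [-0.3963, -0.2975, -0.0988], -0.0614], [8.7, [-0.3963, -0.2975, -0.0988], -0.0614], [8.7, [-0.3963, -0.2975, -0.0988], -0.0614], [8.7, [-0.3963, -0.2975, -0.0988], -0.0614], [8.7, [-0.3963, -0.2975, -0.0988], -0.0614], [8.7, [-0.3963, -0.2975, -0.0988], -0.0614], [8.7, [-0.3963, -0.2975, -0.0988], -0.0614], [8.7, [-0.3963, -0.2975, -0.0988], -0.0614], [8.7, [-0.705, -0.7863, -0.1113], -0.0614], [8.7, [-0.705, -0.7863, -0.1113], -0.0614], [8.7, [-0.705, -0.7863, -0.1113], -0.0614], [8.7, [-0.705, -0.7863, -0.1113], -0.0614], [8.7, [-0.705, -0.7863, -0.1113], -0.0614], [8.7, [-0.705, -0.7863, -0.1113], -0.0614], [8.7, [-0.705, -0.7863, -0.1113], -0.0614], [8.7, [-0.705, -0.7863, -0.1113], -0.0614], [8.7, [-0.705, -0.7863, -0.1113], -0.0614], [8.7, [-0.705, -0.7863, -0.1113], -0.0614]]'

```text
time_s: 1.77
tool_pos: [531.8, -95.7, 329.3]
eef_rot: [0.074, 3.14, 0.0]
contact_force: [1.5, -0.6, 0.3]
opening: 87.1
grip_force: 0.0
```

```bash
python3 -c "
from h import *
go(W(0,-93,330),W(0,-93,243))"
```

```text
t 1.77 bracket tcp [-17.2 -50.8 329.3] turn -0.0 tool z [ 0.  0. -1.] F [ 1.5 -0.6  0.3] op 87.1 grip 0.0
[ 547. -139.  330.] -> [-1.72 -4.22 -0.07]
[ 547. -139.  243.] -> [-1.72 -4.22  8.63]
```

To row units: -3.8 cm / 80 = -0.0475, -1.5 cm / 80 = -0.0188.

apply_moves --rows '[[8.7, [-0.0188, -0.0475, 0], 0], [8.7, [-0.0188, -0.0475, 0], 0], [8.7, [-0.0188, -0.0475, 0], 0], [8.7, [-0.0188, -0.0475, 0], 0]]'

```text
time_s: 2.1
tool_pos: [544.8, -131.9, 328.7]
eef_rot: [-0.075, -3.14, -0.0]
contact_force: [1.0, 0.3, -0.6]
opening: 87.1
grip_force: 0.0
```

```bash
python3 -c "
from h import *
import cv2
a=vision.capture('top')[120:220,270:420,::-1]
b=vision.capture('side')[120:270,280:420,::-1]
x=cv2.resize(a,None,fx=4,fy=4,interpolation=3);y=cv2.resize(b,None,fx=2.6,fy=2.6,interpolation=3)
cv2.imwrite('pics/c3.png',cv2.resize(b,None,fx=4,fy=4,interpolation=3))
go(W(0,-93,330),W(0,-93,243))"
```

```text
t 2.2 bracket tcp [ -2.4 -85.2 329. ] turn 0.002 tool z [-0.     0.001 -1.   ] F [-0.1  0.2 -0.4] op 87.1 grip 0.0
[ 547. -139.  330.] -> [-0.24 -0.78 -0.1 ]
[ 547. -139.  243.] -> [-0.24 -0.78  8.6 ]
```

View pics/c3.png

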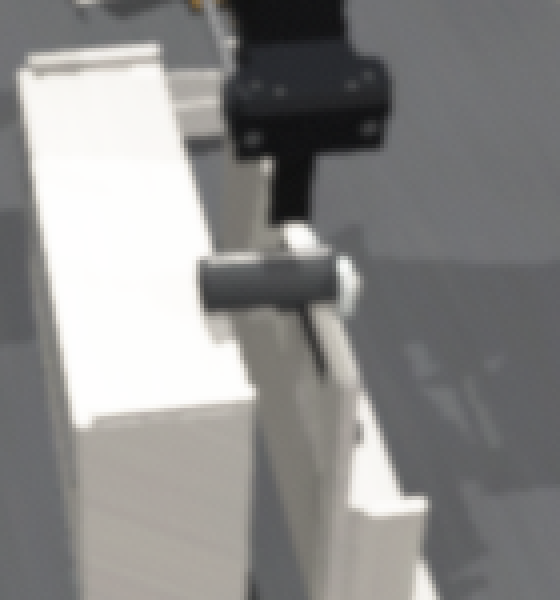

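The crop shows the open gripper aligned over the dark tube (crop 270,280), which is clear of the fingers. Descending astride it next.

apply_moves --rows '[[8.7, [-0.0025, -0.01, 0.025], 0], [8.7, [-0.0025, -0.01, 0.0625], 0], [8.7, [-0.0025, -0.01, 0.0875], 0], [8.7, [-0.0025, -0.01, 0.1063], 0], [8.7, [-0.0025, -0.01, 0.1063], 0], [5.5, [-0.0025, -0.01, 0.1063], 0], [5.5, [-0.0025, -0.01, 0.1063], 0], [5.5, [-0.0025, -0.01, 0.1063], 0], [5.5, [-0.0025, -0.01, 0.1063], 0]]'

```text
time_s: 2.95
tool_pos: [547.1, -140.4, 245.3]
eef_rot: [0.074, 3.139, 0.0]
contact_force: [0.1, 0.1, 0.2]
opening: 68.2
grip_force: 0.0
```

```bash
python3 -c "
from h import *
go(W(0,165,243))"
```

```text
t 2.95 bracket tcp [ 2.000e-01 -9.470e+01  2.453e+02] turn -0.0 tool z [ 0.002  0.    -1.   ] F [0.1 0.1 0.2] op 68.2 grip 0.0
[559. 119. 243.] -> [2.000e-02 2.597e+01 2.400e-01]
```

To row units: 16.7 cm / 80 = 0.2088, 15.8 cm / 80 = 0.1975.

apply_moves --rows '[[5.5, [0, 0.0038, 0.0013], 0], [5.5, [0, 0.01, 0.0013], 0], [5.5, [0, 0.0188, 0.0013], 0], [5.5, [0, 0.0288, 0.0013], 0], [5.5, [0, 0.04, 0.0013], 0], [5.5, [0, 0.0513, 0.0013], 0], [5.5, [0, 0.0625, 0.0013], 0], [5.5, [0, 0.0738, 0.0013], 0], [5.5, [0, 0.085, 0.0013], 0], [5.5, [0, 0.0963, 0.0013], 0], [5.5, [0, 0.1075, 0.0013], 0], [5.5, [0, 0.1188, 0.0013], 0], [5.5, [0, 0.13, 0.0013], 0], [5.5, [0, 0.1413, 0.0013], 0], [5.5, [0, 0.1525, 0.0013], 0], [5.5, [0, 0.1638, 0.0013], 0], [5.5, [0, 0.175, 0.0013], 0], [5.5, [0, 0.1863, 0.0013], 0], [5.5, [0, 0.1975, 0.0013], 0], [5.5, [0, 0.2088, 0.0013], 0]]'

```text
time_s: 4.62
tool_pos: [554.6, 27.3, 243.2]
eef_rot: [-0.075, -3.141, -0.0]
contact_force: [-0.6, 0.2, 0.2]
opening: 54.9
grip_force: 0.1
```

To row units: 8.5 cm / 80 = 0.1063, 8.4 cm / 80 = 0.105.

apply_moves --rows '[[5.5, [0, 0.0113, 0], 0], [5.5, [0, 0.0225, 0], 0], [5.5, [0, 0.0338, 0], 0], [5.5, [0, 0.045, 0], 0], [5.5, [0, 0.055, 0], 0], [5.5, [0, 0.065, 0], 0], [5.5, [0, 0.0738, 0], 0], [5.5, [0, 0.0813, 0], 0], [5.5, [0, 0.0875, 0], 0], [5.5, [0, 0.0938, 0], 0], [5.5, [0, 0.0988, 0], 0], [5.5, [0, 0.1025, 0], 0], [5.5, [0, 0.105, 0], 0], [5.5, [0, 0.1063, 0], 0], [5.5, [0, 0.1063, 0], 0]]'

```text
time_s: 5.87
tool_pos: [558.6, 111.3, 243.2]
eef_rot: [0.075, 3.141, 0.0]
contact_force: [0.1, -0.8, -0.6]
opening: 55.0
grip_force: 0.0
```

```bash
python3 -c "
from h import *
import cv2
a=vision.capture('top')[140:220,230:400,::-1]
b=vision.capture('side')[100:220,270:400,::-1]
x=cv2.resize(a,(680,320),interpolation=3);y=cv2.resize(b,(303,280),interpolation=3)
z=np.zeros((600,680,3),'uint8');z[:320]=x;z[320:,:303]=y
cv2.imwrite('pics/c4.png',z)
go(W(0,165,243))"
```

```text
t 5.97 bracket tcp [-2.000e-01  1.570e+02  2.432e+02] turn -0.001 tool z [ 0. -0. -1.] F [ 0.  -0.3  0. ] op 54.9 grip 0.0
[559. 119. 243.] -> [-0.02  0.8   0.02]
```

View pics/c4.png

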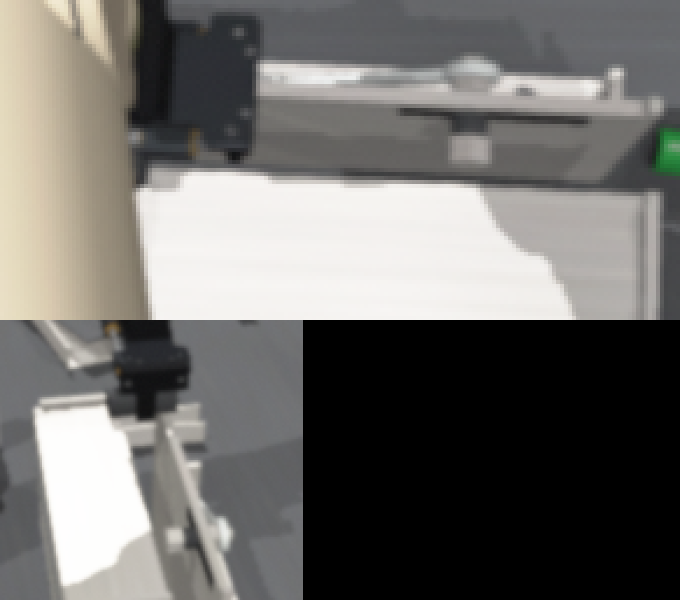

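The tube sits in the cage near the far stop. The bolt head is now clear, at top px (347.5,177.5) and side px about (347,193). I'll seat the tube and lift off while measuring the head.

To row units: 0.8 cm / 80 = 0.01, 0.6 cm / 80 = 0.0075.

apply_moves --rows '[[5.5, [0, 0.0025, 0], 0], [5.5, [0, 0.005, 0], 0], [5.5, [0, 0.0075, 0], 0], [5.5, [0, 0.01, 0], 0], [5.5, [0, 0.01, 0], 0], [5.5, [0, 0.01, 0], 0]]'

```text
time_s: 6.47
tool_pos: [559.0, 119.5, 243.1]
eef_rot: [-0.074, -3.141, -0.0]
contact_force: [0.8, -0.2, 0.5]
opening: 55.0
grip_force: 0.0
```

```bash
python3 -c "
from h import *
go(W(0,166,243))
w=tri((347.2,193.5),(347.5,177.5));print('head',w,BB(w))
for z in (200,210):
  for u in(449,470,491):print(z,u,BB(onplane('top',(230+u/4,177.5),z)))
print(BB(onplane('side',(347.2,193.5),205)))
for y in(-75,-70,-65,-60):print(y,proj('side',W(0,y,200)),proj('top',W(0,y,200)), proj('top',W(0,y,213)))
"
```

```text
t 6.47 bracket tcp [ -0.3 165.5 243.1] turn -0.0 tool z [-0.  0. -1.] F [ 0.8 -0.2  0.5] op 55.0 grip 0.0
[559. 120. 243.] -> [-0.03  0.05  0.01]
head [ 551.28207205 -111.63952856  200.24695612] [  3.  -65.8 200.2]
200 449 [ -1.6 -52.5 200. ]
200 470 [ -0.8 -65.6 200. ]
200 491 [ -0.  -78.8 200. ]
210 449 [ -3.8 -51.8 210. ]
210 470 [ -3.1 -64.8 210. ]
210 491 [ -2.3 -77.9 210. ]
[  5.3 -70.5 205. ]
-75 [[345.29273437 196.51361192]] [[351.22683683 177.39145577]] [[351.76697828 176.27795041]]
-70 [[344.89997326 195.17974854]] [[349.24264654 177.27534673]] [[349.75495684 176.16019653]]
-65 [[344.51001434 193.85540172]] [[347.25840076 177.15923444]] [[347.74287834 176.04243931]]
-60 [[344.12282772 192.54046997]] [[345.27409947 177.04311891]] [[345.73074276 175.92467876]]
```

To row units: -23.1 cm / 80 = -0.2888, -22.5 cm / 80 = -0.2813.

apply_moves --rows '[[5.5, [0, -0.0013, 0], 0], [5.5, [0, -0.0038, 0], 0], [5.5, [0, -0.0063, 0], 0], [5.5, [0, -0.0063, -0.0125], 0], [5.5, [0, -0.0063, -0.0375], 0], [5.5, [0, -0.0063, -0.075], 0], [5.5, [0, -0.0063, -0.1], 0], [5.5, [0, -0.05, -0.1], 0], [5.5, [0, -0.1, -0.1], 0], [5.5, [0, -0.15, -0.1], 0], [5.5, [0, -0.2, -0.1], 0], [5.5, [0, -0.25, -0.1], 0], [5.5, [0, -0.2813, -0.1], 0], [5.5, [0, -0.2888, -0.1], 0], [5.5, [0, -0.2888, -0.1], 0], [5.5, [0, -0.2888, -0.1], 0], [5.5, [0, -0.2888, -0.1], 0]]'

```text
time_s: 7.88
tool_pos: [548.3, -109.6, 323.3]
eef_rot: [-0.071, -3.141, -0.001]
contact_force: [-0.5, 0.2, -1.3]
opening: 55.0
grip_force: 0.0
```

```bash
python3 -c "
from h import *
import cv2
a=vision.capture('top')[140:220,230:400,::-1]
b=vision.capture('side')[100:220,270:400,::-1]
x=cv2.resize(a,(595,280),interpolation=3)
y=cv2.resize(b,(346,320),interpolation=3)
z=np.zeros((600,680,3),'uint8');z[:280,:595]=x;z[280:,:346]=y
cv2.imwrite('pics/c5.png',z)
print(proj('top',W(0,155,237)),proj('side',W(0,155,237)))
go(W(0,-65.5,240),W(0,-65.5,202))"
```

```text
[[257.72939827 168.57218554]] [[329.87381547 132.33352597]]
t 7.98 bracket tcp [-1.000e-01 -6.400e+01  3.232e+02] turn 0.002 tool z [-0.  0. -1.] F [0.2 0.1 0.9] op 55.2 grip 0.0
[ 548. -111.  240.] -> [-0.01 -0.16  8.32]
[ 548. -111.  202.] -> [-1.000e-02 -1.600e-01  1.212e+01]
```

View pics/c5.png

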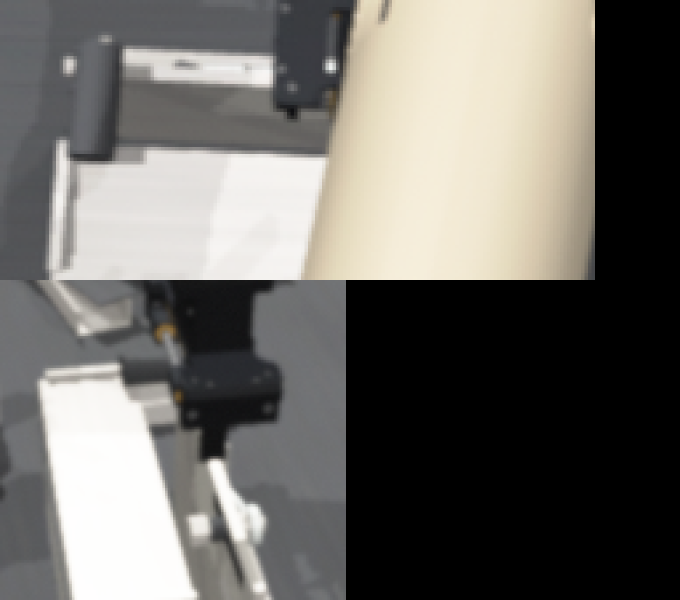

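The tube rests against the stop at top px (257,168.6), and 257.7,168.6 was expected. The gripper is over the clear head, so I'm going down.

To row units: 12 cm / 80 = 0.15, 11 cm / 80 = 0.1375.

apply_moves --rows '[[5.5, [0, -0.0019, 0.0375], 0], [5.5, [0, -0.0019, 0.075], 0], [5.5, [0, -0.0019, 0.1], 0], [5.5, [0, -0.0019, 0.1125], 0], [5.5, [0, -0.0019, 0.125], 0], [5.5, [0, -0.0019, 0.1375], 0], [5.5, [0, -0.0019, 0.15], 0], [5.5, [0, -0.0019, 0.15], 0], [5.5, [0, -0.0019, 0.15], 0]]'

```text
time_s: 8.73
tool_pos: [547.9, -112.9, 203.2]
eef_rot: [-0.075, -3.141, 0.0]
contact_force: [-0.1, -0.0, 0.1]
opening: 54.9
grip_force: 0.0
```

```bash
python3 -c "
from h import *
go(W(0,-65.5,202))"
```

```text
t 8.73 bracket tcp [ -0.3 -67.2 203.2] turn -0.0 tool z [-0. -0. -1.] F [-0.1 -0.   0.1] op 54.9 grip 0.0
[ 548. -111.  202.] -> [-0.03  0.17  0.12]
```

To row units: 0.15 cm / 80 = 0.0019.

apply_moves --rows '[[5.5, [0, 0.0019, 0], 0], [4, [0, 0.0019, 0], 0], [3.5, [0, 0.0019, 0], 0], [3, [0, 0.0019, 0], 0], [2.8, [0, 0.0019, 0], 0], [2.8, [0, 0.0019, 0], 0], [2.8, [0, 0.0019, 0], 0], [2.8, [0, 0.0019, 0], 0]]' --grip_force 4

```text
time_s: 9.4
tool_pos: [547.9, -111.5, 203.2]
eef_rot: [0.075, 3.141, 0.0]
contact_force: [0.5, -0.6, -0.9]
opening: 28.9
grip_force: 0.0
```

apply_moves --rows '[[2, [0, 0, 0], 0], [2, [0, 0, 0], 0], [2, [0, 0, 0], 0], [2, [0, 0, 0], 0]]'

```text
time_s: 9.73
tool_pos: [548.1, -109.6, 203.1]
eef_rot: [-0.072, -3.14, -0.004]
contact_force: [-0.9, 5.4, 1.1]
opening: 24.0
grip_force: 4.0
```

```bash
python3 -c "
from h import *
go()"
```

```text
t 9.73 bracket tcp [ -0.3 -63.9 203.1] turn 0.001 tool z [-0.     0.002 -1.   ] F [-0.9  5.4  1.1] op 24.0 grip 3.998812188076073
```

The opening is 24.0 mm, so the flats are square to the pads. The side load shows the head about 2 mm further +y, so I'll relieve that and then grip firmly.

To row units: 0.2 cm / 80 = 0.0025, 0.1 cm / 80 = 0.0013.

apply_moves --rows '[[2, [0, 0.0013, 0], 0], [2, [0, 0.0025, 0], 0], [2, [0, 0.0025, 0], 0]]'

```text
time_s: 9.98
tool_pos: [548.1, -109.5, 203.2]
eef_rot: [0.075, 3.141, -0.0]
contact_force: [0.7, 0.5, -0.5]
opening: 24.3
grip_force: 4.0
```

apply_moves --rows '[[2, [0, 0, 0], 0], [2, [0, 0, 0], 0], [2, [0, 0, 0], 0], [2, [0, 0, 0], 0], [2, [0, 0, 0], 0], [2, [0, 0, 0], 0]]' --grip_force 45

```text
time_s: 10.48
tool_pos: [548.1, -109.5, 203.2]
eef_rot: [0.075, 3.141, 0.0]
contact_force: [1.5, 0.4, -1.7]
opening: 23.3
grip_force: 44.8
```

```bash
python3 -c "
from h import *
go()"
```

```text
t 10.48 bracket tcp [ -0.3 -63.8 203.2] turn -0.001 tool z [ 0.  0. -1.] F [ 1.5  0.4 -1.7] op 23.3 grip 44.75619213293953
```

apply_moves --rows '[[2, [0, 0, 0], 0], [2, [0, 0, 0], 0], [2, [0, 0, 0], 0], [2, [0, 0, 0], 0], [2, [0, 0, 0], 0], [2, [0, 0, 0], 0], [2, [0, 0, 0], 0], [2, [0, 0, 0], 0], [2, [0, 0, 0], 0], [2, [0, 0, 0], 0], [2, [0, 0, 0], 0], [2, [0, 0, 0], 0], [2, [0, 0, 0], 0], [2, [0, 0, 0], 0], [2, [0, 0, 0], 0], [2, [0, 0, 0], 0], [2, [0, 0, 0], 0], [2, [0, 0, 0], 0], [2, [0, 0, 0], 0], [2, [0, 0, 0], 0]]'

```text
time_s: 12.15
tool_pos: [548.0, -109.5, 203.2]
eef_rot: [-0.075, -3.141, -0.0]
contact_force: [1.3, 0.6, -2.1]
opening: 23.8
grip_force: 44.7
```

```bash
python3 -c "
from h import *
import cv2
a=vision.capture('top');b=vision.capture('side')
np.save('a.npy',a);np.save('b.npy',b)
x=cv2.resize(a[140:220,230:400,::-1],(595,280),interpolation=3)
y=cv2.resize(b[100:220,270:400,::-1],(346,320),interpolation=3)
z=np.zeros((600,680,3),'uint8');z[:280,:595]=x;z[280:,:346]=y
cv2.imwrite('pics/c6.png',z);go()"
```

```text
t 12.25 bracket tcp [ -0.3 -63.8 203.2] turn -0.001 tool z [ 0.  0. -1.] F [ 1.9  1.2 -2.1] op 23.5 grip 44.712575453314685
```

apply_moves --rows '[[2, [0, 0, 0], 0], [2, [0, 0, 0], 0], [2, [0, 0, 0], 0], [2, [0, 0, 0], 0], [2, [0, 0, 0], 0], [2, [0, 0, 0], 0], [2, [0, 0, 0], 0], [2, [0, 0, 0], 0], [2, [0, 0, 0], 0], [2, [0, 0, 0], 0], [2, [0, 0, 0], 0], [2, [0, 0, 0], 0], [2, [0, 0, 0], 0], [2, [0, 0, 0], 0], [2, [0, 0, 0], 0], [2, [0, 0, 0], 0], [2, [0, 0, 0], 0], [2, [0, 0, 0], 0], [2, [0, 0, 0], 0], [2, [0, 0, 0], 0]]'

```text
time_s: 13.92
tool_pos: [548.0, -109.5, 203.2]
eef_rot: [0.075, 3.141, 0.0]
contact_force: [2.3, 0.4, -3.3]
opening: 23.6
grip_force: 44.7
```

apply_moves --rows '[[2, [0, 0, 0], 0], [2, [0, 0, 0], 0], [2, [0, 0, 0], 0], [2, [0, 0, 0], 0], [2, [0, 0, 0], 0], [2, [0, 0, 0], 0], [2, [0, 0, 0], 0], [2, [0, 0, 0], 0], [2, [0, 0, 0], 0], [2, [0, 0, 0], 0], [2, [0, 0, 0], 0], [2, [0, 0, 0], 0], [2, [0, 0, 0], 0], [2, [0, 0, 0], 0], [2, [0, 0, 0], 0], [2, [0, 0, 0], 0], [2, [0, 0, 0], 0], [2, [0, 0, 0], 0], [2, [0, 0, 0], 0], [2, [0, 0, 0], 0]]'

```text
time_s: 15.58
tool_pos: [548.1, -109.5, 203.2]
eef_rot: [-0.075, -3.141, -0.0]
contact_force: [2.9, 1.3, -3.1]
opening: 23.4
grip_force: 44.7
```

```bash
python3 -c "
from h import *
import cv2
for n,f in(('top','a.npy'),('side','b.npy')):
  o=np.load(f).astype(int);d=abs(vision.capture(n).astype(int)-o).max(2)
  r=d[140:220,230:400] if n=='top' else d[100:260,270:420]
  print(n,r.max(),(r>12).sum(),d.max())
go()"
```

```text
top 16 1 18
side 12 0 19
t 15.68 bracket tcp [ -0.3 -63.7 203.2] turn -0.0 tool z [ 0.  0. -1.] F [ 2.1  1.3 -2. ] op 23.5 grip 44.71270554953435
```

View pics/c6.png

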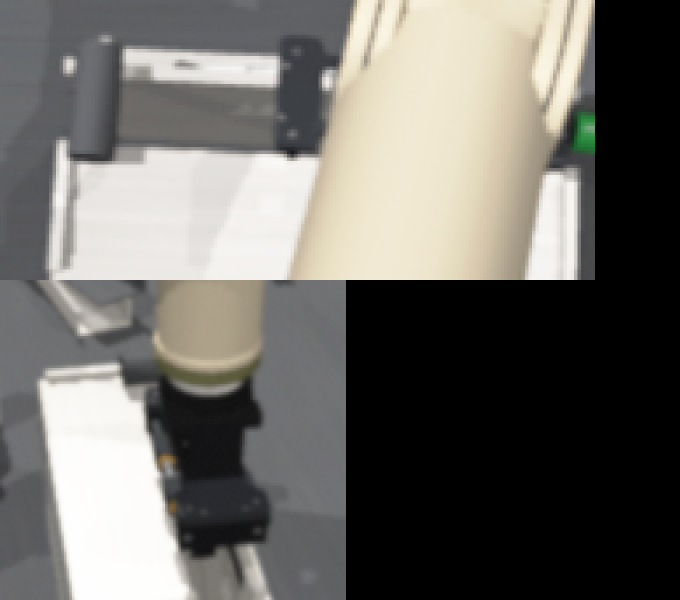

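The picture shows the tube at the stop (95,100) and the gripper down on the head. Image differences over 3.4 s show no motion. I'll add a little grip, settle and check again.

apply_moves --rows '[[2, [0, 0, 0], 0], [2, [0, 0, 0], 0], [2, [0, 0, 0], 0], [2, [0, 0, 0], 0], [2, [0, 0, 0], 0], [2, [0, 0, 0], 0], [2, [0, 0, 0], 0], [2, [0, 0, 0], 0], [2, [0, 0, 0], 0], [2, [0, 0, 0], 0], [2, [0, 0, 0], 0], [2, [0, 0, 0], 0], [2, [0, 0, 0], 0], [2, [0, 0, 0], 0], [2, [0, 0, 0], 0], [2, [0, 0, 0], 0], [2, [0, 0, 0], 0], [2, [0, 0, 0], 0], [2, [0, 0, 0], 0], [2, [0, 0, 0], 0]]' --grip_force 55

```text
time_s: 17.35
tool_pos: [548.0, -109.5, 203.2]
eef_rot: [-0.075, -3.141, -0.0]
contact_force: [1.6, 2.2, -3.6]
opening: 23.7
grip_force: 54.7
```

apply_moves --rows '[[2, [0, 0, 0], 0], [2, [0, 0, 0], 0], [2, [0, 0, 0], 0], [2, [0, 0, 0], 0], [2, [0, 0, 0], 0], [2, [0, 0, 0], 0], [2, [0, 0, 0], 0], [2, [0, 0, 0], 0], [2, [0, 0, 0], 0], [2, [0, 0, 0], 0], [2, [0, 0, 0], 0], [2, [0, 0, 0], 0], [2, [0, 0, 0], 0], [2, [0, 0, 0], 0], [2, [0, 0, 0], 0], [2, [0, 0, 0], 0], [2, [0, 0, 0], 0], [2, [0, 0, 0], 0], [2, [0, 0, 0], 0], [2, [0, 0, 0], 0]]'

```text
time_s: 19.02
tool_pos: [548.1, -109.5, 203.2]
eef_rot: [0.075, 3.141, 0.0]
contact_force: [3.5, 0.9, -3.3]
opening: 23.6
grip_force: 54.7
```

```bash
python3 -c "
from h import *
go();print(bot.read_state()['torque'])
d=abs(vision.capture('top').astype(int)-np.load('a.npy')).max(2)[140:220,230:400];print(d.max(),(d>12).sum())
print(bot.hand_in())"
```

```text
t 19.02 bracket tcp [ -0.3 -63.8 203.2] turn -0.0 tool z [ 0.  0. -1.] F [ 3.5  0.9 -3.3] op 23.6 grip 54.69748645562504
[ 0.17860719 -0.47317236  0.04256767]
6 0
the job is handed in; nothing more can be done
None
```

I rolled the tube to the far stop, gripped the bolt head across its flats at about 55 N, and handed the job in at 19 s while still holding it; the images showed no further movement, but no verdict came back.

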